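# Put the pasta pin away in its grooved rack

## Robot

A 7-joint arm with a two-finger parallel gripper is mounted at the origin on the work surface. World frame = base frame: x ahead of the robot, y to its left, z up, the work surface at z = 0. Lengths are in m, angles in rad, forces in N, time in s.
With the tool pointing down it reaches from about 0.4 to 0.875 m from the base axis. Payload 19.3 kg.
Tool frame: the origin (TCP) lies at the very end of the fingers, on their centre line; the grasp point (between the pads) lies bot.pinch_z behind it (bot.pinch_z is the distance from the TCP to the grasp point, in m); z points along the fingers, y is the line along which they close (so a half turn about z gives the same grasp; the last joint's range is limited). The gripper opens to 85 mm and grips with 20 to 120 N. Pads are 22 mm wide; open, the fingers measure 114 mm over their backs; the gripper's body (76 mm by 85 mm) begins 54 mm behind the grasp point. The pads swing forward as they close: fully open they stand 13 mm farther back than shut.
Start: joints at [1.137, 0.521, -0.036, 1.599, 0.021, 1.021, -0.113], TCP at [0.222, -0.584, 0.231] pointing down, gripper open.
Joint ranges: [-2.91, 2.91], [-0.3, 2.13], [-1.5, 1.42], [0.17, 2.43], [-1.26, 4.41], [0.16, 1.93], [-2.52, 2.52]. Speed limits (rad/s): [1.89, 1.89, 2.39, 2.39, 3.01, 3.01, 3.01].

## Interface

Orientations are given as [roll, pitch, yaw] about the fixed x, y, z axes, in that order (R = Rz(yaw) Ry(pitch) Rx(roll)).
In Python, from workcell import bot, grab_frame, ticket gives the robot as it stands.
- The arm moves only by the tool arm_command, never from a script. Its argument "commands" is a list of rows, each a list of 3 entries, a list of its own where there are three numbers: the shift along the world's x, y, z in mm, then the turn about the world's z in rad, then the gripper command: -1 is fully open, 1 is shut, values between are in proportion. In form: [[[tx, ty, tz], roll, fingers], ...]. A call has 1 to 20 rows; each row shifts and turns the commanded pose from where the row before left it; what a row does not reach is not made up. A row lasts 1/10 s, in which the tool goes at most 50 mm and 8.59 degrees, less where a joint would pass 70% of its speed; a pose out of reach is approached as far as the arm can. A call with a gripper value outside its range is refused whole. The fingers move at their own pace and stop on an object; "newtons" is the grip in N (left out, the last holds). Time passes only in rows, so rows that do not move let the fingers close. It gives the time, the measured TCP pose, the force, the opening and the grip force at its end, in the units of the state.
- bot.observe(): the state, without advancing time (a new reading comes with each control period).
- grab_frame(name): name is "scene" or "top" or "wrist"; returns a dict with "image" (480x640x3 uint8, red, green, blue), "vertical_fov" (degrees; the focal length in pixels is half the picture's height over the tangent of half this angle, whatever the lens; pixels are square), "cx", "cy" (the principal point, pixels), "k1" (the pictures are not rectified: a ray, as slopes to the right and down, at radius r is drawn at 1 + k1 r^2 times it, then the intrinsics apply), "R" (3x3) and "t" (3): a world point X has camera coordinates R X + t. Camera axes: x right, y down, z forward; pixel columns grow to the right and rows downward; lengths in m; the calibration is good to about 2 mm. A picture is of the moment at which its call begins. There is no depth.
- ticket.job_done(): hands the job in; it is judged then, once.
The state is a dict: "clock": time; "qpos": joint angles; "qd": joint speeds; "joint_efforts": joint torques, N m; "position": TCP position; "tool_rot": TCP orientation; "force": force on the tool from outside, world axes, zero at the start; "moment": the same for the moment, N m; "grip_width": finger opening in m; "finger_force": force on a finger pad.
Only numpy, scipy, OpenCV 4.12 (cv2) and the standard library are available. Lean on these libraries where they do the work, as an engineer would, in place of code of your own. Each camera call takes 0.05 s, during which the arm holds its last target. There are 200 camera calls.

## Task

Put the dried wooden pasta pin away: take it off the drying stand, lay it in the open part of the rack's V-groove with its length along the groove, and then slide it gently along the groove, under the bridge, until its end touches the end stop. Then swing the wooden latch squarely across the groove behind the pin and let go, leaving the jar, the paddle and the cup where they stand.

Things in the scene. Friction and masses are not known exactly. Their poses are not given: they have to be found in the camera images.
- pin_center (a point): Centre of the pasta pin, a plain light-wood round rod, 24 mm in diameter, 170 mm long, 40 to 75 g, the same at both ends. Own x axis = its length (either way round); it may roll about x. It starts lying level on the drying stand.
- stand: Drying stand of light wood, fixed to the table: slab 150 (x) x 60 (y) x 10 mm with two notched posts, 18 mm thick, 40 mm wide, 38 mm high, at x = +-55 mm. Origin: centre of its underside. The pin starts in both notches along the stand's x, its centre 45 mm above the table and within 8 mm of the stand's centre; between the posts only the slab lies under it.
- rack: Rack of darker wood, fixed: block x -145 to +135, y -30 to +60 mm, flat top at z = 30 mm. Origin: on the table under the groove's line. A 90 degree V-groove 10 mm deep runs along x at y = 0 from the open end, x = -145, to the end stop, a wall 52 mm high, its face at x = +115 mm. A pin in the groove has its axis at z = 37 mm; fully home its centre is at x = 30, its rear end at x = -55 mm.
- rack_bridge (a point): Middle of the underside of the bridge that spans the groove just before the end stop (rack x = 82, y = 0, z = 53 mm). The bridge covers rack x 70 to 95 mm, its top is at z = 62 mm, its opening is 34 mm wide. A pin in the groove passes 4 mm under it; from above it can be laid in only with its leading end short of x = 70 mm. Axes as the rack's.
- rack_stop (a point): Point on the end stop's face, on the axis of a pin lying in the groove (rack x = 115, y = 0, z = 37 mm). Axes as the rack's: +x is the direction in which to push the pin, z up.
- latch (a joint): Angle (rad) of the latch, a wooden bar turning about an upright pivot. At 0 it lies beside the groove, pointing to rack -x; it grows anticlockwise seen from above, towards the groove; at 1.57 (its limit) it lies across the groove, pointing to rack -y, 5 mm behind the rear end of a pin fully home. Starts between -0.3 and 0.1; light friction (0.03 N m), it stays where it is left.
- latch_pivot (a point): The latch's pivot, on the rack's flat top at rack x = -67, y = +45, z = 30 mm; the axis is upright. The latch bar is 14 mm wide, lies 31 to 43 mm above the table and reaches 63 mm from the pivot. Axes turn with the latch; the bar points to its -x.
- latch_peg (a point): Grip point on the latch's peg: a round upright wooden peg 14 mm in diameter that stands on the latch 50 mm from the pivot, from 43 to 84 mm above the table. This point is on the peg's axis, 73 mm above the table.
- jar: Lidded glass jar, 64 mm across, 75 mm high, a bystander beyond the work; origin at the centre of its underside.
- paddle: Flat ridged wooden gnocchi paddle 60 x 120 x 11 mm with a 75 mm handle to its +y, a bystander beyond the work; origin at the centre of the blade's underside.
- cup: White cup, 76 mm across, 75 mm high, a bystander beyond the work; origin at the centre of its underside.
Not all that is in view belongs to the job. What is meant by the part that bears pin_center is not green, and is the larger of those in its own colour.

How it is judged:
On the way, in this order (a step that is already met when the one before it is completed fails the run):
1. the pin lies along the V-groove, its leading end still at least 20 mm short of the end stop, with the latch open (y of pin_center in the frame of rack_stop between -0.003 and 0.003 m and z of pin_center in the frame of rack_stop between -0.004 and 0.004 m and angle between the x axis of pin_center and the x axis of rack_stop, either way round below 0.05 rad and x of pin_center in the frame of rack_stop below -0.105 m and value of joint latch below 0.8 rad), for 0.2 s.
2. the pin has been slid home: its end touches the end stop (gap under 2.5 mm) while the latch is still open (y of pin_center in the frame of rack_stop between -0.003 and 0.003 m and z of pin_center in the frame of rack_stop between -0.004 and 0.004 m and angle between the x axis of pin_center and the x axis of rack_stop, either way round below 0.05 rad and x of pin_center in the frame of rack_stop above -0.0875 m and value of joint latch below 0.8 rad), for 0.2 s.
3. the latch is across the groove behind the pin (value of joint latch above 1.35 rad), for 0.2 s.
At the end, for the whole second after the job is handed in: The pin lies at rest in the V-groove (axis within 3 mm sideways, 4 mm in height and 0.05 rad of the groove's), its end within 2.5 mm of the end stop, and the latch is across the groove (angle above 1.35 rad) and still (y of pin_center in the frame of rack_stop between -0.003 and 0.003 m and z of pin_center in the frame of rack_stop between -0.004 and 0.004 m and angle between the x axis of pin_center and the x axis of rack_stop, either way round below 0.05 rad and x of pin_center in the frame of rack_stop above -0.0875 m and value of joint latch above 1.35 rad and linear speed of pin below 0.01 m/s and velocity of joint latch below 0.05 rad/s); the robot touches nothing.
It fails at once if the pin is pressed or knocked against the rack with more than 40 N (contact force between pin and rack above 40 N).
It fails at once if the jar is moved by more than 20 mm (distance of jar from where it was at the start of the episode above 0.02 m).
It fails at once if the paddle is moved by more than 20 mm (distance of paddle from where it was at the start of the episode above 0.02 m).
It fails at once if the cup is moved by more than 20 mm (distance of cup from where it was at the start of the episode above 0.02 m).
It also fails if it takes over 70 s, if anything falls off the work surface, if the arm or the gripper's body presses on something with over 40 N, if the wrist force passes 120 N, or if a joint passes its speed limit or range.

## Working session

There is one attempt and no reset: what is moved stays moved. The work goes in short steps, Python scripts to look and compute and a tool call to move; the robot and the scene stay as the last step left them, time stands still between calls to the robot, and variables do not carry over. Pictures are saved under pics/ and viewed, at most 10 in all, crops included, and the job is handed in when it is done.

Besides the shell and the picture viewer there is one more tool, called after "Request:" as name(argument=value, ...) on one line, values as JSON. arm_command: Moves the arm, as the interface text tells. Its arguments: {"type":"object","properties":{"commands":{"type":"array"},"newtons":{"type":"number"}},"required":["commands"]}

```bash
mkdir -p pics; cat > h.py <<'E'
import numpy as np, cv2
from workcell import bot, grab_frame, ticket
def K(f):
    h,w=f["image"].shape[:2]; F=h/2/np.tan(np.radians(f["vertical_fov"])/2); return F
def proj(f,X):
    c=np.asarray(f["R"])@np.asarray(X,float)+np.asarray(f["t"]); s=c[:2]/c[2]; s=s*(1+f["k1"]*(s@s)); return s*K(f)+[f["cx"],f["cy"]]
def ray(f,p):
    d=(np.asarray(p,float)-[f["cx"],f["cy"]])/K(f); s=d.copy()
    for _ in range(30): s=d/(1+f["k1"]*(s@s))
    R=np.asarray(f["R"]); return -R.T@np.asarray(f["t"]), R.T@np.r_[s,1]
def onz(f,p,z):
    o,d=ray(f,p); return o+d*(z-o[2])/d[2]
def save(f,n): cv2.imwrite("pics/"+n,f["image"][:,:,::-1])
E
python3 - <<'E'
from h import *
import pickle
for n in ["scene","top","wrist"]:
    f=grab_frame(n); save(f,n+"0.png"); pickle.dump(f,open(n+"0.pkl","wb"))
    print(n,f["vertical_fov"],f["k1"],-np.asarray(f["R"]).T@f["t"])
print(bot.pinch_z,bot.observe())
E
```

```text
scene 52.045118389637345 -0.020507563137498963 [1.20897188 0.1580869  0.86516788]
top 44.710772248670764 -0.18286029489557942 [ 0.52366239 -0.06881801  1.21547149]
wrist 68.82471547363602 -0.008003102374163967 [ 0.28772608 -0.55909054  0.37297089]
0.0187 {'clock': 0.15, 'qpos': array([ 1.13679607,  0.52188195, -0.03628052,  1.5998609 ,  0.02118715,
        1.02111636, -0.11282222]), 'qd': array([ 0.00060879, -0.00151953,  0.00066514, -0.00378709, -0.00071093,
       -0.0009977 , -0.00046884]), 'joint_efforts': array([ 1.46875380e-03, -9.27389789e+01,  1.98093407e+00, -3.70056295e+01,
        1.81231659e-02,  6.40362385e-03, -1.53234004e-05]), 'position': array([ 0.2222523 , -0.58387688,  0.23086124]), 'tool_rot': array([-3.14071344e+00,  7.21036407e-05,  3.63718072e-01]), 'force': array([-1.57769311,  0.21961288, -0.39850002]), 'moment': array([-0.03446114, -0.06999317, -0.00026964]), 'finger_force': 0.0, 'grip_width': 0.08533865994069705}
```

View pics/top0.png

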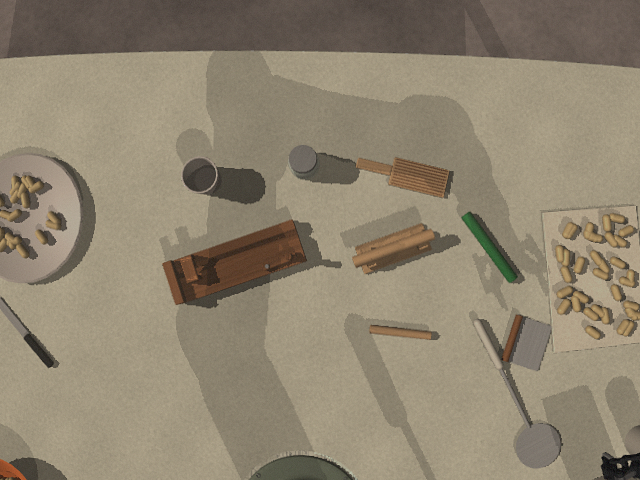

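View pics/scene0.png

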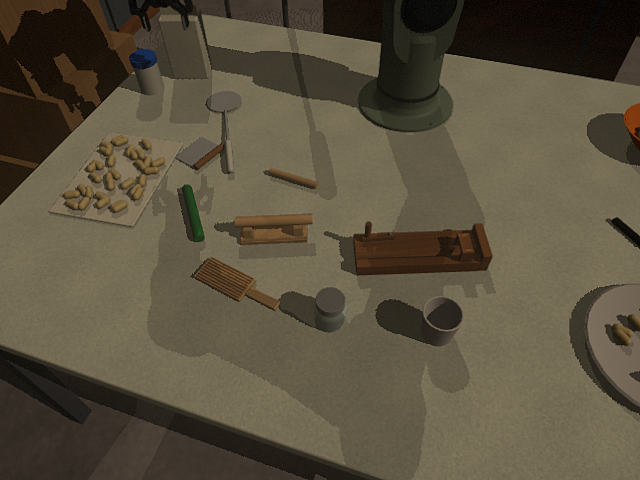

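Three rods could be the pin: the light one on the stand (top ≈ (396,246)), a thinner light one lying loose (≈(403,332)), and a green one (≈(490,247)). The one on the stand fits because it is not green, it is the larger of the light pair, and it lies in the notches. I'll confirm with a crop.

```bash
python3 - <<'E'
from h import *
import pickle
f=pickle.load(open("top0.pkl","rb")); im=f["image"][:,:,::-1]
c=im[205:345,155:445]; cv2.imwrite("pics/crop1.png",cv2.resize(c,(754,364),interpolation=cv2.INTER_CUBIC))
f=pickle.load(open("scene0.pkl","rb")); im=f["image"][:,:,::-1]
c=im[160:280,225:500]; cv2.imwrite("pics/crop2.png",cv2.resize(c,None,fx=2.8,fy=2.8,interpolation=cv2.INTER_CUBIC))
E
```

```text
(no output)
```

View pics/crop1.png

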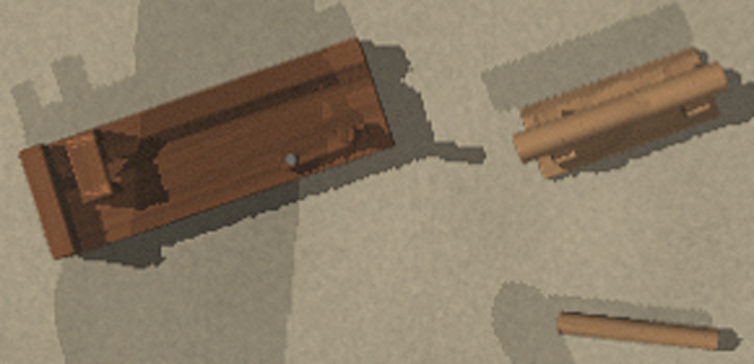

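View pics/crop2.png

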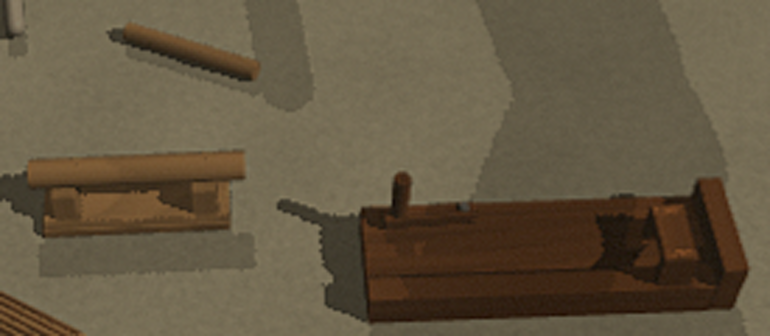

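The crop confirms it: the rod on the stand (crop (520,147)–(726,77)) is clearly thicker and longer than the loose one at the lower right. The rack's stop and bridge are at the left, and the peg and latch are on the near side at the open end. Next: measure.

```bash
cat >> h.py <<'E'
from scipy.optimize import least_squares
def fitpose(obs):
    """obs: list of (frame, pixel, local xyz); returns x,y,yaw,residuals px"""
    def r(p):
        c,s=np.cos(p[2]),np.sin(p[2]); o=[]
        for f,px,L in obs: o+=list(proj(f,[p[0]+c*L[0]-s*L[1],p[1]+s*L[0]+c*L[1],L[2]])-px)
        return np.array(o)
    s=least_squares(r,[.5,.1,1.8],loss="soft_l1"); return s.x, r(s.x).reshape(-1,2)
def tf(p,L):
    c,s=np.cos(p[2]),np.sin(p[2]); return np.array([p[0]+c*L[0]-s*L[1],p[1]+s*L[0]+c*L[1]])
E
python3 - <<'E'
from h import *
import pickle
np.set_printoptions(precision=4,suppress=True)
t=pickle.load(open("top0.pkl","rb")); s=pickle.load(open("scene0.pkl","rb"))
T=lambda x,y:np.array([155+(x+.5)/2.6-.5,205+(y+.5)/2.6-.5]); S=lambda x,y:np.array([225+(x+.5)/2.8-.5,160+(y+.5)/2.8-.5])
# rack: far side is -y (y=-30), near +y
obs=[(t,T(358,40),[-.145,-.03,.03]),(t,T(393,146),[-.145,.06,.03]),(t,T(21,151),[.135,-.03,.052]),(t,T(57,258),[.135,.06,.052]),
 (s,S(369,281),[-.145,-.03,.03]),(s,S(361,208),[-.145,.06,.03]),(s,S(371,319),[-.145,-.03,0]),(s,S(748,268),[.135,-.03,.052]),(s,S(721,180),[.135,.06,.052])]
p,r=fitpose(obs); print("rack",p,"\n",r)
# pin by colour: light wood mask in top around the pin
hsv=cv2.cvtColor(t["image"],cv2.COLOR_RGB2HSV)
for f,e in ((t,[T(519,147),T(726,77)]),(s,[S(27,172),S(245,165)])):
    a,b=[onz(f,q,.045) for q in e]; print("pin",a,b,(a+b)/2,np.linalg.norm(a-b),np.arctan2(*(b-a)[1::-1]))
print("peg",onz(t,T(349,131),.084), onz(s,S(403,176),.084),"pivot",tf(p,[-.067,.045]))
E
```

```text
rack [0.5475 0.1566 1.9186] 
 [[ 0.2338 -0.6629]
 [ 0.5934  0.406 ]
 [-1.0791 -0.4907]
 [-1.718   0.6058]
 [-0.3199  5.5824]
 [-0.4172 -1.764 ]
 [-1.6461  0.1985]
 [ 0.6861 -0.1068]
 [ 0.174  -1.9294]]
pin [ 0.5428 -0.097   0.045 ] [ 0.6008 -0.2564  0.045 ] [ 0.5718 -0.1767  0.045 ] 0.16959172334774059 -1.2218637004527322
pin [ 0.602  -0.2555  0.045 ] [ 0.5428 -0.0942  0.045 ] [ 0.5724 -0.1748  0.045 ] 0.1717363190455706 1.9227461997576216
peg [0.5508 0.0311 0.084 ] [0.5488 0.0334 0.084 ] pivot [0.528  0.0782]
```

Request:
arm_command(commands=[[[22, 25.5, -3], 0.097, -1], [[22, 25.5, -3], 0.097, -1], [[22, 25.5, -3], 0.097, -1], [[22, 25.5, -3], 0.097, -1], [[22, 25.5, -3], 0.097, -1], [[22, 25.5, -3], 0.097, -1], [[22, 25.5, -3], 0.097, -1], [[22, 25.5, -3], 0.097, -1], [[22, 25.5, -3], 0.097, -1], [[22, 25.5, -3], 0.097, -1], [[22, 25.5, -3], 0.097, -1], [[22, 25.5, -3], 0.097, -1], [[22, 25.5, -3], 0.097, -1], [[22, 25.5, -3], 0.097, -1], [[22, 25.5, -3], 0.097, -1], [[20, 25.5, -3], 0.104, -1], [[0, 0, 0], 0, -1], [[0, 0, 0], 0, -1]], newtons=30)

```text
clock: 1.95
position: [0.5723, -0.1757, 0.1829]
tool_rot: [-3.141, -0.001, 1.923]
force: [0.7, -0.8, -0.4]
grip_width: 0.0856
finger_force: 0.0
```

```bash
python3 - <<'E'
from h import *
import pickle
o=bot.observe(); print(o["position"],o["tool_rot"],o["qpos"])
f=grab_frame("wrist"); save(f,"w1.png"); pickle.dump(f,open("w1.pkl","wb"))
print([proj(f,[*q,.045]) for q in ([.5428,-.0955],[.601,-.256])])
E
```

```text
[ 0.57227437 -0.17572485  0.18287222] [-3.14093969e+00 -5.16119182e-04  1.92302661e+00] [ 0.53449081  0.5720541  -0.48665875  1.70074118  0.3166286   0.94862864
  0.27924846]
[array([318.94319922, 119.33718006]), array([318.2628043, 321.8792811])]
```

View pics/w1.png

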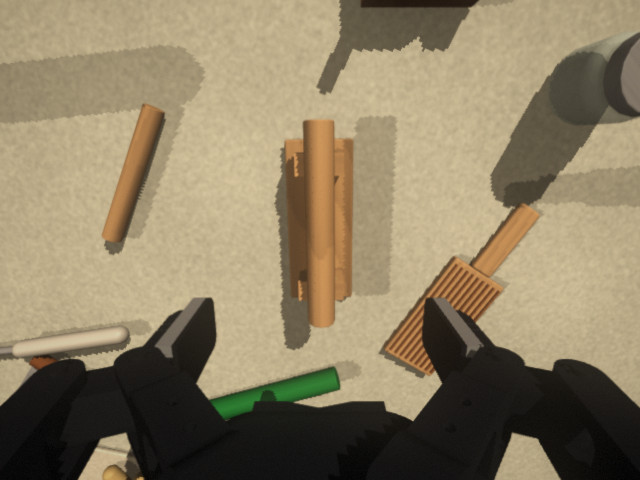

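The wrist view shows the pin on the stand at (319,120)–(321,326), within about 3 px of the prediction. Both fingers straddle it. Next: descend and grip.

Request:
arm_command(commands=[[[1, 0, -14], 0.008, -1], [[0, 0, -20], 0, -1], [[0, 0, -20], 0, -1], [[0, 0, -20], 0, -1], [[0, 0, -20], 0, -1], [[0, 0, -20], 0, -1], [[0, 0, -16], 0, -1], [[0, 0, -8], 0, -1], [[0, 0, -6.5], 0, -1], [[0, 0, 0], 0, 0], [[0, 0, 0], 0, 0.4], [[0, 0, 0], 0, 1], [[0, 0, 0], 0, 1], [[0, 0, 0], 0, 1], [[0, 0, 0], 0, 1], [[0, 0, 0], 0, 1], [[0, 0, 0], 0, 1]], newtons=30)

```text
clock: 3.7
position: [0.5736, -0.1762, 0.0394]
tool_rot: [3.141, 0.001, 1.931]
force: [-2.3, -0.1, 5.6]
grip_width: 0.0226
finger_force: 29.2
```

Request:
arm_command(commands=[[[0, 0, 5], 0, 1], [[0, 0, 15], 0, 1], [[0, 0, 25], 0, 1], [[0, 0, 25], 0, 1], [[-1, 24, 15], 0, 1], [[-1, 27, 5], 0, 1], [[-1, 27, 0], 0, 1], [[-1, 27, 0], 0, 1], [[-1, 27, 0], 0, 1], [[-1, 27, 0], 0, 1], [[-1, 27, 0], 0, 1], [[-1, 27, 0], 0, 1], [[-1, 27, 0], 0, 1], [[-1, 27, 0], 0, 1], [[-2, 28, 0], -0.012, 1], [[0, 0, 0], 0, 1], [[0, 0, 0], 0, 1]])

```text
clock: 5.4
position: [0.5614, 0.1193, 0.1297]
tool_rot: [3.141, 0.0, 1.92]
force: [0.3, -1.0, -0.7]
grip_width: 0.0222
finger_force: 29.5
```

```bash
python3 - <<'E'
from h import *
import pickle
o=bot.observe(); print(o["position"],o["tool_rot"],o["grip_width"],o["force"])
f=grab_frame("wrist"); save(f,"w2.png"); pickle.dump(f,open("w2.pkl","wb"))
t=grab_frame("top"); pickle.dump(t,open("t2.pkl","wb"))
p=[.5475,.1566,1.9186]
for L in [(-.145,-.03,.03),(-.145,.06,.03),(.135,-.03,.052),(.135,.06,.052),(-.145,0,.03)]: print(L,proj(f,[*tf(p,L[:2]),L[2]]))
E
```

```text
[0.56137224 0.11933567 0.12968575] [3.14102702e+00 2.71625845e-04 1.92008114e+00] 0.022226310654446982 [ 0.31238387 -1.00768203 -0.69391729]
(-0.145, -0.03, 0.03) [355.65449609 367.69381553]
(-0.145, 0.06, 0.03) [243.49753206 367.61229835]
(0.135, -0.03, 0.052) [375.50870284 -66.95570605]
(0.135, 0.06, 0.052) [203.88076943 -66.86298015]
(-0.145, 0, 0.03) [318.26335358 367.68982784]
```

View pics/w2.png

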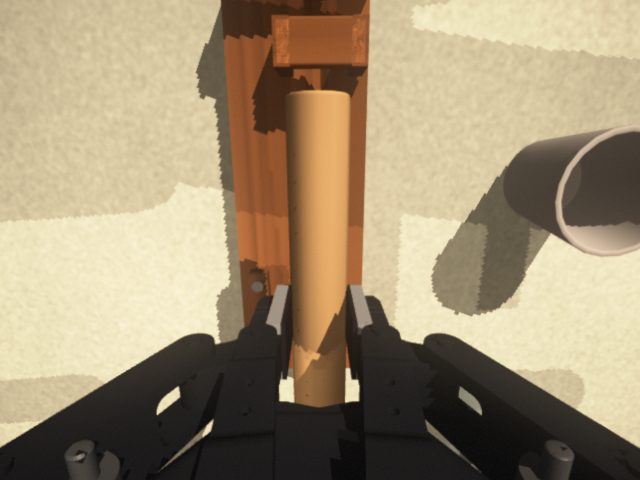

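The pin is held centrally between the pads, leading end at (318,92). The bridge is at (320,40), the rack's edges at about x=235 and x=366, the latch pivot at (257,286). Now I'll measure the lateral offset of the pin from the groove.

```bash
python3 - <<'E'
from h import *
import pickle
np.set_printoptions(precision=4,suppress=True)
f=pickle.load(open("w2.pkl","rb")); p=[.5475,.1566,1.9186]
hsv=cv2.cvtColor(f["image"],cv2.COLOR_RGB2HSV); c,s=np.cos(p[2]),np.sin(p[2])
def loc(q,z): d=onz(f,q,z)[:2]-p[:2]; return np.array([c*d[0]+s*d[1],-s*d[0]+c*d[1]])
for y in (85,110,130,150,170,190,210,230,250):
    m=np.where(hsv[y,150:450,1]>115)[0]+150
    v=f["image"][y].astype(int); pin=np.where(v[200:400,1]>100)[0]+200; pin=[q for q in pin if 280<q<356]
    print(y,m.min(),m.max(),"rack edges",loc((m.min()-.5,y),.03),loc((m.max()+.5,y),.03),"pin", (pin[0],pin[-1], loc(((pin[0]+pin[-1])/2,y),.135)) if pin else None)
print("lead end",loc((318,92),.135),"pivot top",loc((257,286),.046),"bridge near edge",loc((325,67),.062),loc((272,17),.062),loc((369,17),.062))
E
```

```text
85 226 366 rack edges [0.0643 0.0592] [ 0.0643 -0.0307] pin None
110 228 366 rack edges [0.0492 0.059 ] [ 0.0493 -0.0313] pin (np.int64(299), np.int64(350), array([ 0.0409, -0.0024]))
130 230 365 rack edges [0.0368 0.0585] [ 0.0368 -0.0311] pin (np.int64(300), np.int64(349), array([ 0.0339, -0.0024]))
150 231 364 rack edges [0.024  0.0587] [ 0.0241 -0.0309] pin (np.int64(300), np.int64(349), array([ 0.0267, -0.0025]))
170 232 364 rack edges [0.0109 0.059 ] [ 0.0109 -0.0314] pin (np.int64(300), np.int64(349), array([ 0.0192, -0.0025]))
190 234 363 rack edges [-0.0027  0.0585] [-0.0027 -0.0312] pin (np.int64(300), np.int64(348), array([ 0.0116, -0.0024]))
210 236 363 rack edges [-0.0167  0.058 ] [-0.0167 -0.0317] pin (np.int64(301), np.int64(348), array([ 0.0036, -0.0026]))
230 237 362 rack edges [-0.0311  0.0582] [-0.0311 -0.0315] pin (np.int64(281), np.int64(355), array([-0.0045, -0.    ]))
250 239 362 rack edges [-0.0461  0.0577] [-0.046 -0.032] pin (np.int64(281), np.int64(355), array([-0.013, -0.   ]))
lead end [ 0.0471 -0.    ] pivot top [-0.0673  0.0427] bridge near edge [ 0.0688 -0.0037] [0.093  0.0244] [ 0.093  -0.0268]
```

Request:
arm_command(commands=[[[1.5, 0.5, -8], 0.006, 1], [[0, 0, -18], 0, 1], [[0, 0, -18], 0, 1], [[0, 0, -18], 0, 1], [[0, 0, -16], 0, 1], [[0, 0, -8], 0, 1], [[0, 0, -4], 0, 1], [[0, 0, -2], 0, 1], [[0, 0, -2], 0, 1], [[0, 0, -1], 0, 1], [[0, 0, -1], 0, 1], [[0, 0, -1], 0, 1], [[0, 0, 0], 0, 1]])

```text
clock: 6.8
position: [0.563, 0.1194, 0.0319]
tool_rot: [3.141, 0.0, 1.925]
force: [0.4, 0.3, -0.7]
grip_width: 0.0229
finger_force: 29.6
```

Request:
arm_command(commands=[[[0, 0, -0.5], 0, 1], [[0, 0, -0.5], 0, 1], [[0, 0, 0], 0, 1]])

```text
clock: 7.1
position: [0.5633, 0.1196, 0.0314]
tool_rot: [3.141, 0.0, 1.925]
force: [-1.0, -0.9, 10.1]
grip_width: 0.023
finger_force: 30.6
```

Request:
arm_command(commands=[[[0, 0, 0], 0, 0.35], [[0, 0, 0], 0, 0.2], [[0, 0, 0], 0, 0.1], [[0, 0, 5], 0, 0], [[0, 0, 15], 0, 0], [[0, 0, 20], 0, 0], [[0, 0, 20], 0, 0], [[0, 0, 20], 0, 0], [[0, 0, 0], 0, 0]])

```text
clock: 8.0
position: [0.5642, 0.1198, 0.1143]
tool_rot: [3.137, 0.001, 1.925]
force: [0.4, -0.2, 0.4]
grip_width: 0.0426
finger_force: 0.0
```

```bash
python3 - <<'E'
from h import *
import pickle
o=bot.observe(); print(o["position"],o["grip_width"],o["force"])
f=grab_frame("wrist"); save(f,"w3.png"); pickle.dump(f,open("w3.pkl","wb"))
E
```

```text
[0.56424008 0.11979471 0.11430831] 0.042617240767748144 [ 0.43588955 -0.15475351  0.41778721]
```

View pics/w3.png

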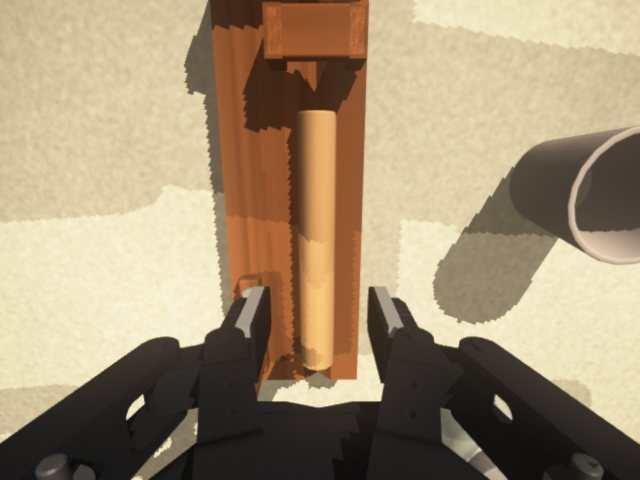

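The pin lies in the groove, leading end (317,110), rear end (317,368), with the bridge ahead at (316,30). Now I'll compute its position and where the pusher should start.

```bash
python3 - <<'E'
from h import *
import pickle
np.set_printoptions(precision=4,suppress=True)
f=pickle.load(open("w3.pkl","rb")); p=np.array([.5475+.0013,.1566+.0004,1.925]); c,s=np.cos(p[2]),np.sin(p[2])
def loc(q,z): d=onz(f,q,z)[:2]-p[:2]; return np.array([c*d[0]+s*d[1],-s*d[0]+c*d[1]])
print(loc((317,111),.045),loc((317,369),.03),loc((317,240),.037),"corners",loc((267,380),.03),loc((357,379),.03),"bridge",loc((315,57),.062))
print("behind rear", tf(p,(-.16,0)), "end push TCP", tf(p,(-.066,0)), "dir",c,s)
E
```

```text
[ 0.0458 -0.0009] [-0.1355 -0.0004] [-0.0327 -0.0007] corners [-0.1451  0.0376] [-0.1445 -0.0308] bridge [0.0701 0.    ]
behind rear [0.6043 0.0069] end push TCP [0.5717 0.0951] dir -0.34684358208167276 0.9379229870137281
```

Request:
arm_command(commands=[[[-0.5, 0, -20], 0, 0], [[0, 0, -20], 0, 0], [[0, 0, -20], 0, 0], [[0, 0, -15], 0, 0], [[0, 0, -7.5], 0, 0], [[0, 0, 0], 0, 0.3], [[0, 0, 0], 0, 0.5], [[0, 0, 0], 0, 1], [[0, 0, 0], 0, 1], [[0, 0, 0], 0, 1], [[0, 0, 0], 0, 1]], newtons=20)

```text
clock: 9.15
position: [0.5633, 0.1199, 0.03]
tool_rot: [3.139, 0.0, 1.925]
force: [-5.2, -1.6, 27.2]
grip_width: 0.0234
finger_force: 29.7
```

Request:
arm_command(commands=[[[0, 0, 1], 0, 1], [[0, 0, 1], 0, 1], [[0, 0, 0], 0, 1]])

```text
clock: 9.45
position: [0.5627, 0.1195, 0.0306]
tool_rot: [3.141, 0.0, 1.925]
force: [1.2, 0.8, 4.1]
grip_width: 0.0231
finger_force: 20.1
```

Request:
arm_command(commands=[[[0, 0, 0.7], 0, 1], [[-0.7, 1.9, 0], 0, 1], [[-1.4, 3.7, 0], 0, 1], [[-1.4, 3.7, 0], 0, 1], [[-1.4, 3.7, 0], 0, 1], [[0, 0, 0], 0, 1]])

```text
clock: 10.05
position: [0.5571, 0.1334, 0.031]
tool_rot: [3.142, -0.0, 1.926]
force: [0.5, 1.1, -0.2]
grip_width: 0.0228
finger_force: 19.8
```

Request:
arm_command(commands=[[[-1.4, 3.75, 0], 0, 1], [[-1.4, 3.75, 0], 0, 1], [[-1.4, 3.75, 0], 0, 1], [[-1.4, 3.75, 0], 0, 1], [[-1.4, 3.75, 0], 0, 1], [[-1.4, 3.75, 0], 0, 1], [[-1.4, 3.75, 0], 0, 1], [[-1.4, 3.75, 0], 0, 1], [[-1.4, 3.75, 0], 0, 1], [[-1.4, 3.75, 0], 0, 1], [[-1, 2.8, 0], 0, 1], [[0, 0, 0], 0, 1]])

```text
clock: 11.25
position: [0.5422, 0.1734, 0.031]
tool_rot: [-3.142, -0.0, 1.925]
force: [0.5, 2.0, 0.4]
grip_width: 0.0232
finger_force: 19.9
```

Force is near zero, and about 12 mm remain. Next: approach the stop slowly.

Request:
arm_command(commands=[[[-0.7, 1.9, 0], 0, 1], [[-0.7, 1.9, 0], 0, 1], [[-0.7, 1.9, 0], 0, 1], [[-0.35, 0.95, 0], 0, 1], [[-0.35, 0.95, 0], 0, 1], [[0, 0, 0], 0, 1]])

```text
clock: 11.85
position: [0.5395, 0.1805, 0.031]
tool_rot: [-3.141, -0.0, 1.925]
force: [0.1, 1.6, 0.7]
grip_width: 0.023
finger_force: 19.9
```

Request:
arm_command(commands=[[[-0.35, 0.95, 0], 0, 1], [[-0.35, 0.95, 0], 0, 1], [[0, 0, 0], 0, 1]])

```text
clock: 12.15
position: [0.5389, 0.1824, 0.031]
tool_rot: [-3.142, -0.0, 1.925]
force: [1.1, 0.7, 1.5]
grip_width: 0.023
finger_force: 19.9
```

Request:
arm_command(commands=[[[-0.35, 0.95, 0], 0, 1], [[-0.17, 0.47, 0], 0, 1], [[0, 0, 0], 0, 1]])

```text
clock: 12.45
position: [0.5384, 0.1837, 0.031]
tool_rot: [-3.142, -0.0, 1.925]
force: [1.4, 0.3, 1.0]
grip_width: 0.0231
finger_force: 19.9
```

Request:
arm_command(commands=[[[-0.17, 0.47, 0], 0, 1], [[-0.17, 0.47, 0], 0, 1], [[0, 0, 0], 0, 1]])

```text
clock: 12.75
position: [0.5383, 0.1839, 0.031]
tool_rot: [-3.141, 0.001, 1.924]
force: [3.5, -5.2, 1.3]
grip_width: 0.0231
finger_force: 19.9
```

Request:
arm_command(commands=[[[-0.17, 0.47, 0], 0, 1], [[-0.17, 0.47, 0], 0, 1], [[0, 0, 0], 0, 1]])

```text
clock: 13.05
position: [0.5383, 0.1839, 0.031]
tool_rot: [-3.141, 0.002, 1.924]
force: [5.4, -8.3, 1.7]
grip_width: 0.0233
finger_force: 19.9
```

Request:
arm_command(commands=[[[0, 0, -0.4], 0, 0.5], [[0, 0, 0], 0, 0.3], [[0, 0, 0], 0, 0.1], [[0, 0, 5], 0, 0], [[0, 0, 15], 0, 0], [[0, 0, 25], 0, 0], [[0, 0, 25], 0, 0], [[0, 0, 25], 0, 0], [[0, 0, 25], 0, -1], [[1, -14, 0], 0, -1], [[1, -14, 0], 0, -1], [[1, -14, 0], 0, -1], [[1, -14, 0], 0, -1], [[1, -14, 0], 0, -1], [[1, -14, 0], 0, -1], [[1, -14, 0], 0, -1], [[0, 0, 0], 0, -1], [[0, 0, 0], 0, -1]])

```text
clock: 14.85
position: [0.5448, 0.0874, 0.1506]
tool_rot: [3.141, -0.0, 1.924]
force: [0.0, 1.0, -0.3]
grip_width: 0.0852
finger_force: 0.0
```

```bash
python3 - <<'E'
from h import *
import pickle
o=bot.observe(); print(o["position"],o["tool_rot"],o["qpos"],o["force"])
f=grab_frame("wrist"); save(f,"w4.png"); pickle.dump(f,open("w4.pkl","wb"))
p=np.array([.5488,.157,1.925])
print(proj(f,[.550,.032,.084]),"home rear",proj(f,[*tf(p,(-.055,0)),.037]),"lead",proj(f,[*tf(p,(.07,0)),.049]))
E
```

```text
[0.5448249  0.08742449 0.15059831] [ 3.14147518e+00 -2.50160911e-04  1.92427272e+00] [ 0.08395549  0.54575821 -0.48238995  1.85174848  0.33379343  0.82450327
 -0.21460096] [ 0.03885204  0.96920792 -0.34752767]
[297.59822996 332.54585607] home rear [356.05575956 225.1858573 ] lead [363.48771951  33.53465431]
```

View pics/w4.png

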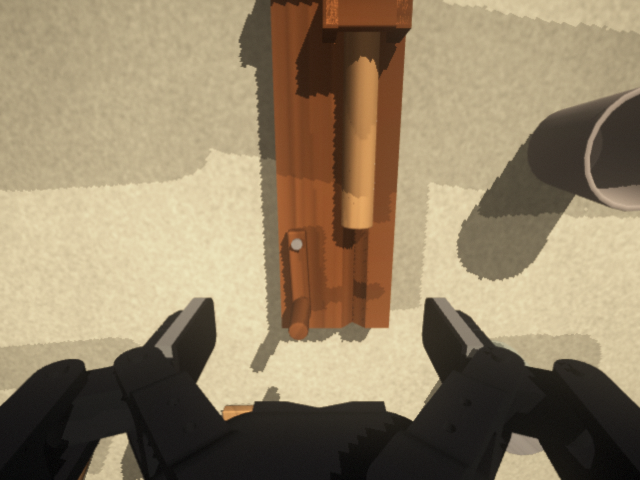

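The pin is under the bridge with its rear end at (357,228); the prediction for home was (356,225). The peg top is at (298,332), matching (0.550, 0.032). Next: move over it and grip.

Request:
arm_command(commands=[[[1.2, -13.5, 0], 0, -1], [[1.2, -14, 0], 0, -1], [[1.4, -14, 0], 0, -1], [[1.4, -14, 0], 0, -1], [[0, 0, -15], 0, -1], [[0, 0, -20], 0, -1], [[0, 0, -20], 0, -1], [[0, 0, -20], 0, -1], [[0, 0, -14], 0, -1], [[0, 0, -6], 0, 0], [[0, 0, 0], 0, 0.4], [[0, 0, 0], 0, 0.6], [[0, 0, 0], 0, 1], [[0, 0, 0], 0, 1], [[0, 0, 0], 0, 1], [[0, 0, 0], 0, 1]], newtons=20)

```text
clock: 16.5
position: [0.5504, 0.0319, 0.0561]
tool_rot: [3.141, 0.0, 1.925]
force: [0.8, -1.2, 7.2]
grip_width: 0.0132
finger_force: 22.3
```

```bash
python3 - <<'E'
from h import *
o=bot.observe(); q=o["position"][:2]; p=np.array([.5488,.157,1.925]); P=tf(p,(-.067,.045))
d=q-P; a0=np.arctan2(d[1],d[0]); th0=(a0-(p[2]-np.pi)+np.pi)%(2*np.pi)-np.pi; print(q,P,np.linalg.norm(d),th0,o["force"])
r=.05; n=14; prev=None
for t in np.linspace(th0,1.55,n+1):
    a=p[2]-np.pi+t; x=1e3*(P+r*np.array([np.cos(a),np.sin(a)]))
    if prev is not None: print(np.round(x-prev,1))
    prev=x
E
```

```text
[0.55039584 0.03193437] [0.52983199 0.0785512 ] 0.050950965191926934 0.06124553580194192 [ 0.83553968 -1.21141739  7.18192683]
[4.7 2.4]
[4.5 2.9]
[4.1 3.3]
[3.7 3.8]
[3.3 4.1]
[2.9 4.5]
[2.4 4.8]
[1.9 5. ]
[1.3 5.1]
[0.8 5.3]
[0.2 5.3]
[-0.4  5.3]
[-0.9  5.2]
[-1.5  5.1]
```

Request:
arm_command(commands=[[[4.7, 2.4, 0], 0, 1], [[4.5, 2.9, 0], 0, 1], [[4.1, 3.3, 0], 0, 1], [[3.7, 3.8, 0], 0, 1], [[3.3, 4.1, 0], 0, 1], [[2.9, 4.5, 0], 0, 1], [[2.4, 4.8, 0], 0, 1], [[0, 0, 0], 0, 1]])

```text
clock: 17.3
position: [0.5757, 0.0584, 0.0557]
tool_rot: [3.141, -0.0, 1.925]
force: [-1.7, 0.7, 3.8]
grip_width: 0.0132
finger_force: 22.5
```

Request:
arm_command(commands=[[[1.9, 5.0, 0], 0, 1], [[1.3, 5.1, 0], 0, 1], [[0.8, 5.3, 0], 0, 1], [[0.2, 5.3, 0], 0, 1], [[-0.4, 5.3, 0], 0, 1], [[-0.9, 5.2, 0], 0, 1], [[-0.9, 3.0, 0], 0, 1], [[0, 0, 0], 0, 1]])

```text
clock: 18.1
position: [0.5779, 0.0928, 0.0558]
tool_rot: [3.14, -0.0, 1.925]
force: [3.1, 0.1, 2.3]
grip_width: 0.0131
finger_force: 22.4
```

Request:
arm_command(commands=[[[-0.5, 1.3, 0], 0, 1], [[-0.5, 1.3, 0], 0, 1], [[0, 0, 0], 0, 1]])

```text
clock: 18.4
position: [0.5774, 0.0947, 0.0558]
tool_rot: [3.14, 0.0, 1.925]
force: [6.3, -0.9, 1.5]
grip_width: 0.013
finger_force: 22.3
```

Request:
arm_command(commands=[[[0, 0, 0], 0, 0.6], [[0, 0, 0], 0, 0.4], [[0, 0, 0], 0, 0.2], [[0, 0, 0], 0, 0], [[0, 0, 8], 0, 0], [[0, 0, 20], 0, 0], [[0, 0, 25], 0, 0], [[0, 0, 25], 0, 0], [[0, 0, 25], 0, 0], [[2, -15, 10], 0, 0], [[2, -15, 0], 0, 0], [[2, -15, 0], 0, 0], [[0, 0, 0], 0, 0], [[0, 0, 0], 0, 0]])

```text
clock: 19.8
position: [0.5822, 0.0492, 0.1679]
tool_rot: [-3.14, -0.001, 1.924]
force: [-0.0, 1.0, 0.8]
grip_width: 0.0426
finger_force: 0.0
```

```bash
python3 - <<'E'
from h import *
f=grab_frame("wrist"); save(f,"w5.png"); p=np.array([.5488,.157,1.925])
print("peg home",proj(f,[*tf(p,(-.067,-.005)),.084]),"rear home",proj(f,[*tf(p,(-.055,0)),.04]),bot.observe()["force"])
E
```

```text
peg home [336.16864478 179.94445075] rear home [326.99441557 157.54833021] [-0.06863739  1.67033523 -0.12833129]
```

View pics/w5.png

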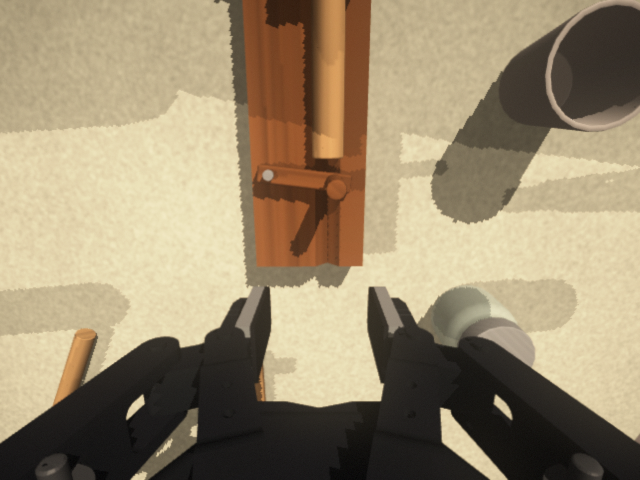

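The pin's rear end, at (328,157), is at home. The peg is at (336,188) against (336,180) for fully across, so the latch is about 0.1 rad short of square. I'll nudge the peg from behind with shut fingers.

Request:
arm_command(commands=[[[5.3, 1.9, -12], 0, 1], [[5, 1.9, -20], 0, 1], [[0, 0, -20], 0, 1], [[0, 0, -20], 0, 1], [[0, 0, -20], 0, 1], [[0, 0, -14], 0, 1], [[0, 0, 0], 0, 1], [[-1.4, 3.75, 0], 0, 1], [[-1.4, 3.75, 0], 0, 1], [[-1.4, 3.75, 0], 0, 1], [[-1.4, 3.75, 0], 0, 1], [[-0.7, 1.9, 0], 0, 1], [[-0.7, 1.9, 0], 0, 1], [[0, 0, 0], 0, 1]])

```text
clock: 21.25
position: [0.5858, 0.0725, 0.0627]
tool_rot: [-3.142, -0.0, 1.925]
force: [-0.2, 0.2, -0.7]
grip_width: -0.0001
finger_force: 0.0
```

Request:
arm_command(commands=[[[-0.7, 1.9, 0], 0, 1], [[-0.7, 1.9, 0], 0, 1], [[-0.35, 0.95, 0], 0, 1], [[0, 0, 0], 0, 1]])

```text
clock: 21.65
position: [0.5841, 0.0771, 0.0626]
tool_rot: [-3.142, -0.0, 1.925]
force: [-0.0, -0.2, 0.5]
grip_width: -0.0001
finger_force: 0.0
```

Request:
arm_command(commands=[[[-0.35, 0.95, 0], 0, 1], [[-0.35, 0.95, 0], 0, 1], [[0, 0, 0], 0, 1]])

```text
clock: 21.95
position: [0.5834, 0.0789, 0.0626]
tool_rot: [-3.142, 0.0, 1.925]
force: [0.7, -0.0, 0.6]
grip_width: 0.0001
finger_force: 0.1
```

Request:
arm_command(commands=[[[-0.35, 0.95, 0], 0, 1], [[-0.35, 0.95, 0], 0, 1], [[0, 0, 0], 0, 1]])

```text
clock: 22.25
position: [0.5832, 0.0794, 0.0626]
tool_rot: [-3.142, 0.002, 1.924]
force: [3.1, -7.0, 0.2]
grip_width: -0.0002
finger_force: 4.0
```

Request:
arm_command(commands=[[[-0.35, 0.95, 0], 0, 1], [[-0.35, 0.95, 0], 0, 1], [[0, 0, 0], 0, 1]])

```text
clock: 22.55
position: [0.583, 0.0798, 0.0627]
tool_rot: [3.142, 0.003, 1.923]
force: [7.1, -14.3, 0.4]
grip_width: -0.0001
finger_force: 8.0
```

The latch is hard against its limit. Next: back off, lift clear and verify.

Request:
arm_command(commands=[[[1.4, -3.75, 0], 0, 1], [[2, -6, 0], 0, 1], [[3, -9, 0], 0, 1], [[2, -6, 15], 0, 1], [[0, 0, 25], 0, 1], [[0, 0, 25], 0, 1], [[0, 0, 25], 0, 1], [[0, 0, 15], 0, 1], [[0, 0, 0], 0, 1], [[0, 0, 0], 0, 1]])

```text
clock: 23.55
position: [0.5903, 0.0576, 0.1675]
tool_rot: [-3.142, 0.0, 1.925]
force: [-0.2, 0.1, -0.9]
grip_width: 0.0006
finger_force: 0.0
```

```bash
python3 - <<'E'
from h import *
f=grab_frame("wrist"); save(f,"w6.png"); p=np.array([.5488,.157,1.925])
print("peg home",proj(f,[*tf(p,(-.067,-.005)),.084]),"rear home",proj(f,[*tf(p,(-.055,0)),.04]),bot.observe()["force"])
E
```

```text
peg home [319.64537089 187.89750833] rear home [312.89757941 164.37209454] [-0.09082814  0.21000585 -0.60632432]
```

View pics/w6.png

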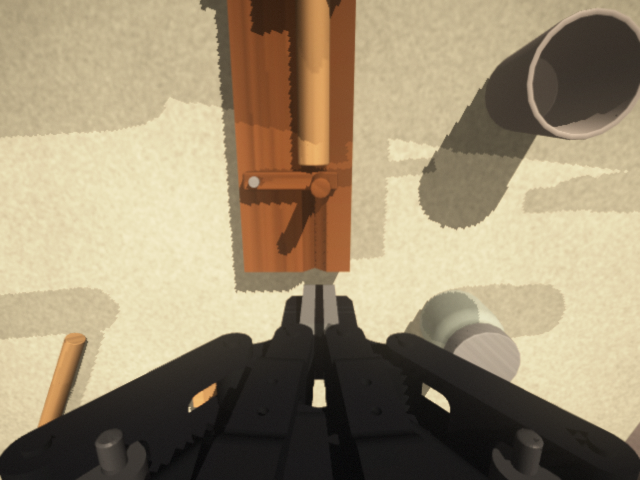

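The latch bar now lies square across the groove (peg (320,187), home is (320,188)). The pin's rear end at (313,164) is at home, and nothing touches the gripper.

```bash
python3 -c "
from workcell import ticket
print(ticket.job_done())"
```

```text
the job is handed in; nothing more can be done
None
```

The pin is against the end stop in the groove and the latch is square across behind it; I handed the job in about 24 s into the 70 s limit, but the hand-in returned no verdict.

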